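# Find the live battery pack by weight and clamp it in the test cradle

## Robot

A 6-joint arm with a two-finger parallel gripper is mounted at the origin on the work surface. World frame = base frame: x ahead of the robot, y to its left, z up, the work surface at z = 0. Lengths are in m, angles in rad, forces in N, time in s.
With the tool pointing down it reaches from about 0.3 to 0.775 m from the base axis. Payload 14.6 kg.
Tool frame: the origin (TCP) lies midway between the tips of the shut fingers; the grasp point (between the pads) lies 19 mm behind it (tcp_to_grasp is the distance from the TCP to the grasp point, in m); z points along the fingers, y is the line along which they close (so a half turn about z gives the same grasp; the last joint's range is limited). The gripper opens to 94 mm and grips with 3 to 60 N. Pads are 16 mm wide; open, the fingers measure 119 mm over their backs; the gripper's body (75 mm by 177 mm) begins 78 mm behind the grasp point.
Start: joints at [1.133, 0.3, 1.521, -0, 1.321, -0.067], TCP at [0.199, 0.513, 0.205] pointing down, gripper open.
Joint ranges: [-3.03, 3.03], [-0.79, 2.21], [0.23, 2.52], [-1.04, 4.18], [0, 3.07], [-2.55, 2.55]. Speed limits (rad/s): [2.22, 2.22, 2.57, 3.14, 3.14, 3.14].

## Interface

Orientations are given as [roll, pitch, yaw] about the fixed x, y, z axes, in that order (R = Rz(yaw) Ry(pitch) Rx(roll)).
In Python, from station import * gives the robot as it stands.
- The arm moves only by the tool send_rows, never from a script. Its argument "motion" is a list of rows, each a list of 3 entries, a list of its own where there are three numbers: the shift along the tool's x, y, z in units of 0.03 m (1.0 is 0.03 m), then the turn, a rotation vector about the tool's x, y, z in units of 0.12 rad (1.0 is 0.12 rad), then the opening, from -1 (shut) to 1 (fully open). In form: [[[x, y, z], [rx, ry, rz], grip], ...]. A call has 1 to 12 rows; each row shifts and turns the commanded pose from where the row before left it, along the tool's axes as they then stand; what a row does not reach is not made up. A row lasts 1/10 s, in which the tool goes at most 50 mm and 8.59 degrees, less where a joint would pass 70% of its speed; a pose out of reach is approached as far as the arm can. A call with a number of a shift or a turn outside -1 to 1 is refused whole. A call with a gripper value outside its range is refused whole. The fingers move at their own pace and stop on an object; "squeeze" is the grip in N (left out, the last holds). Time passes only in rows, so rows that do not move let the fingers close. It gives the time, the measured TCP pose, the force, the opening and the grip force at its end, in the units of the state.
- get_obs(): the state, without advancing time (a new reading comes with each control period).
- camera(name): name is "scene" or "top" or "wrist"; returns a dict with "pixels" (420x560x3 uint8, red, green, blue), "depth" (420x560 float32, m along the optical axis (not along the pixel's ray), 0 where there is no reading), "fx", "fy", "cx", "cy" (pixels), "rvec" (rotation vector, rad) and "tvec" (3), from world to camera coordinates, as OpenCV has them. Camera axes: x right, y down, z forward; pixel columns grow to the right and rows downward; lengths in m; the calibration is good to about 2 mm. A picture is of the moment at which its call begins.
- hand_in(): hands the job in; it is judged then, once.
The state is a dict: "time_s": time; "qpos": joint angles; "joint_vel": joint speeds; "tau": joint torques, N m; "ee_pos": TCP position; "eef_rot": TCP orientation; "force": force on the tool from outside, world axes, zero at the start; "moment": the same for the moment, N m; "grip_width": finger opening in m; "grip_force": force on a finger pad.
Only numpy, scipy, OpenCV 4.12 (cv2) and the standard library are available. Lean on these libraries where they do the work, as an engineer would, in place of code of your own. Each camera call takes 0.05 s, during which the arm holds its last target. There are 200 camera calls.

## Task

Only one of the three identical battery packs in the rack still has its cells: find it by lifting them by their ends and feeling which is plainly heavier, and leave the two empty ones standing in the rack. Put the heavy one down on the blue bench mat, let go, take it again by its long sides and set it flat on the bed of the test cradle, let go, then slide the jaw up gently until the pack is stopped tight between jaw and fixed end. Drop nothing, and leave the other things on the bench where they are.

Things in the scene. Friction and masses are not known exactly. Their poses are not given: they have to be found in the camera images.
- pack_a: Closed black plastic battery pack, a block 66 long (its x) x 40 wide (its y) x 38 mm high, flat grey label on top, two brass contacts on each end face. Origin: centre of its underside. All three look the same; one (any of them) still holds its cells and weighs about 0.35 kg, the other two are empty shells of about 0.1 kg.
- pack_b: Closed black plastic battery pack, a block 66 long (its x) x 40 wide (its y) x 38 mm high, flat grey label on top, two brass contacts on each end face. Origin: centre of its underside. All three look the same; one (any of them) still holds its cells and weighs about 0.35 kg, the other two are empty shells of about 0.1 kg.
- pack_c: Closed black plastic battery pack, a block 66 long (its x) x 40 wide (its y) x 38 mm high, flat grey label on top, two brass contacts on each end face. Origin: centre of its underside. All three look the same; one (any of them) still holds its cells and weighs about 0.35 kg, the other two are empty shells of about 0.1 kg.
- rack: Fixed rack, three open cells side by side along its y (centres at -48, 0, +48 mm), packs' length along its x. Origin: centre of underside; cell floor 6 mm up. Dividers 4 mm thick, 56 long, as high as the packs, 2 mm from the packs' long sides: no finger fits there. The packs' ends stick out 5 mm past them and are free; a lip along each end (37 mm from the middle) is 10 mm high above the table.
- mat: Thin blue bench mat, 150 (x) x 120 (y) x 3 mm, fixed. Origin: centre of its underside.
- cradle: Fixed test cradle, base 150 x 66 mm. Origin: middle of the pack's space, at the underside; x points from sliding jaw to fixed end. Fixed end: block 54 wide, 52 mm high, inner face at x = +42 mm. Side lips along x, 50 mm apart inside, 4 thick, 17 mm high above the table; the pack goes between them, length along x. Open, there are 14 to 18 mm of spare length: no room for a finger at each end.
- bed: Black rubber bed of the cradle, 84 x 50 x 4 mm, its top 12 mm above the table. Origin: centre of its underside, 8 mm above the cradle's origin.
- jaw_tab (a point): Top centre of the upright black tab on the jaw, 84 mm above the table. The tab is 12 mm thick along cradle x, 24 mm wide along y, 32 mm tall, and stands on the jaw block (22 mm thick, 44 wide, top 52 mm above the table). The jaw's inner face is 11 mm from this point towards cradle +x.
- jaw: The sliding jaw of the cradle, axes parallel to the cradle's, 12 mm above the table; origin in the middle of its thickness, so its inner face is at +11 mm along x. In the cradle's frame its x is -53 mm when fully open and at most -23 mm; a pack between jaw and fixed end stops it before that. It stays where it is left (about 2 N of friction) and pushes a pack lying on the bed along.
- phone: Bystander: phone lying flat, 148 x 71 x 9 mm; origin at centre of underside.
- flux_tin: Bystander: small round jar, 44 mm wide, 24 mm high.
- solder: Bystander: steel reel of solder, 48 mm wide, 30 mm high.
- dropper: Bystander: white dropper bottle, 40 mm wide, 85 mm high.
- driver: Bystander: screwdriver, 160 mm long.
- brush: Bystander: cleaning brush lying on the table.
- scraps: Bystander: green circuit board with parts, 70 x 45 mm.

How it is judged:
On the way, in this order (a step that is already met when the one before it is completed fails the run):
1. the heavy pack rests on the blue mat, let go (((contact force between pack_a and mat above 2 N and linear speed of pack_a below 0.02 m/s and contact force between the fingers and pack_a below 0.1 N) or (contact force between pack_b and mat above 2 N and linear speed of pack_b below 0.02 m/s and contact force between the fingers and pack_b below 0.1 N) or (contact force between pack_c and mat above 2 N and linear speed of pack_c below 0.02 m/s and contact force between the fingers and pack_c below 0.1 N))), for 0.2 s.
2. the heavy pack rests on the cradle's bed, let go (((contact force between pack_a and bed above 2 N and linear speed of pack_a below 0.02 m/s and angle between pack_a's own z axis and vertical below 0.1 rad and contact force between the fingers and pack_a below 0.1 N) or (contact force between pack_b and bed above 2 N and linear speed of pack_b below 0.02 m/s and angle between pack_b's own z axis and vertical below 0.1 rad and contact force between the fingers and pack_b below 0.1 N) or (contact force between pack_c and bed above 2 N and linear speed of pack_c below 0.02 m/s and angle between pack_c's own z axis and vertical below 0.1 rad and contact force between the fingers and pack_c below 0.1 N))), for 0.2 s.
At the end, for the whole second after the job is handed in: The heavy pack lies flat and at rest on the cradle's bed between the lips, the jaw closed on it with at most 2 mm of play between jaw, pack and fixed end; the two light packs stand upright on the floor of the rack's cells, centred lengthwise within 12 mm (x of jaw in the frame of cradle between -0.037 and -0.0335 m and (((x of pack_a in the frame of cradle between -0.002 and 0.013 m and y of pack_a in the frame of cradle between -0.008 and 0.008 m and z of pack_a in the frame of cradle between 0.008 and 0.016 m and angle between pack_a's own z axis and vertical below 0.08 rad and linear speed of pack_a below 0.02 m/s) and (x of pack_b in the frame of rack between -0.012 and 0.012 m and y of pack_b in the frame of rack between -0.06 and 0.06 m and z of pack_b in the frame of rack between 0.002 and 0.01 m and angle between pack_b's own z axis and vertical below 0.08 rad and contact force between pack_b and rack below 2 N) and (x of pack_c in the frame of rack between -0.012 and 0.012 m and y of pack_c in the frame of rack between -0.06 and 0.06 m and z of pack_c in the frame of rack between 0.002 and 0.01 m and angle between pack_c's own z axis and vertical below 0.08 rad and contact force between pack_c and rack below 2 N)) or ((x of pack_b in the frame of cradle between -0.002 and 0.013 m and y of pack_b in the frame of cradle between -0.008 and 0.008 m and z of pack_b in the frame of cradle between 0.008 and 0.016 m and angle between pack_b's own z axis and vertical below 0.08 rad and linear speed of pack_b below 0.02 m/s) and (x of pack_a in the frame of rack between -0.012 and 0.012 m and y of pack_a in the frame of rack between -0.06 and 0.06 m and z of pack_a in the frame of rack between 0.002 and 0.01 m and angle between pack_a's own z axis and vertical below 0.08 rad and contact force between pack_a and rack below 2 N) and (x of pack_c in the frame of rack between -0.012 and 0.012 m and y of pack_c in the frame of rack between -0.06 and 0.06 m and z of pack_c in the frame of rack between 0.002 and 0.01 m and angle between pack_c's own z axis and vertical below 0.08 rad and contact force between pack_c and rack below 2 N)) or ((x of pack_c in the frame of cradle between -0.002 and 0.013 m and y of pack_c in the frame of cradle between -0.008 and 0.008 m and z of pack_c in the frame of cradle between 0.008 and 0.016 m and angle between pack_c's own z axis and vertical below 0.08 rad and linear speed of pack_c below 0.02 m/s) and (x of pack_a in the frame of rack between -0.012 and 0.012 m and y of pack_a in the frame of rack between -0.06 and 0.06 m and z of pack_a in the frame of rack between 0.002 and 0.01 m and angle between pack_a's own z axis and vertical below 0.08 rad and contact force between pack_a and rack below 2 N) and (x of pack_b in the frame of rack between -0.012 and 0.012 m and y of pack_b in the frame of rack between -0.06 and 0.06 m and z of pack_b in the frame of rack between 0.002 and 0.01 m and angle between pack_b's own z axis and vertical below 0.08 rad and contact force between pack_b and rack below 2 N)))); the robot touches nothing.
It fails at once if the jaw is rammed against a pack (over 35 N) (contact force between any of pack_a, pack_b, pack_c and jaw above 35 N).
It fails at once if a pack is dropped (falls free of the fingers by more than about 12 mm: over 0.5 m/s) ((linear speed of pack_a above 0.5 m/s and contact force between the fingers and pack_a below 0.1 N) or (linear speed of pack_b above 0.5 m/s and contact force between the fingers and pack_b below 0.1 N) or (linear speed of pack_c above 0.5 m/s and contact force between the fingers and pack_c below 0.1 N)).
It fails at once if another thing on the bench is moved by more than 30 mm (distance of any of phone, flux_tin, dropper, driver, solder, brush, scraps from where it was at the start of the episode above 0.03 m).
It also fails if it takes over 72 s, if anything falls off the work surface, if the arm or the gripper's body presses on something with over 40 N, if the wrist force passes 120 N, or if a joint passes its speed limit or range.

## Working session

There is one attempt and no reset: what is moved stays moved. The work goes in short steps, Python scripts to look and compute and a tool call to move; the robot and the scene stay as the last step left them, time stands still between calls to the robot, and variables do not carry over. Pictures are saved under pics/ and viewed, at most 10 in all, crops included, and the job is handed in when it is done.

Besides the shell and the picture viewer there is one more tool, called after ">>>" by a JSON object that holds its "method" and its "body", one argument or row to a line. send_rows: Moves the arm, as the interface text tells. Its arguments: {"type":"object","properties":{"motion":{"type":"array"},"squeeze":{"type":"number"}},"required":["motion"]}

```bash
mkdir -p pics
cat > h.py <<'E'
from station import *
import numpy as np, cv2
def shot(n,f=None):
    c=camera(n)
    if f: cv2.imwrite('pics/'+f,c['pixels'][:,:,::-1])
    return c
def world(c):
    R=cv2.Rodrigues(np.array(c['rvec'],float))[0];t=np.array(c['tvec'],float).ravel()
    d=c['depth'];v,u=np.indices(d.shape)
    P=np.stack([(u-c['cx'])/c['fx']*d,(v-c['cy'])/c['fy']*d,d],-1)
    W=(P-t)@R; W[d==0]=np.nan
    return W
E
python3 - <<'E'
from h import *
for n in('top','scene'):
    c=shot(n,n+'1.png'); np.save(n+'.npy',world(c)); print(n,c['rvec'],c['tvec'],c['fx'])
print(get_obs())
E
```

```text
top [ 2.04291413 -2.18737738  0.22858766] [0.03876803 0.55729858 1.14938258] 490.2045100920674
scene [ 0.68271283  2.75044143 -0.94544521] [ 0.51465925 -0.16538734  1.27343043] 443.8553908754679
{'time_s': 0.1, 'qpos': array([ 1.13339925e+00,  3.00393510e-01,  1.52153090e+00, -2.10630092e-05,
        1.32070128e+00, -6.66042153e-02]), 'joint_vel': array([-0.00031982,  0.00098969, -0.00069948, -0.00097675,  0.0004103 ,
       -0.00011196]), 'tau': array([-6.89089684e-04, -5.32652414e+01, -3.53281224e+01,  7.08326837e-02,
        2.35768704e-02, -3.00318686e-05]), 'ee_pos': array([0.19920251, 0.51239901, 0.20495012]), 'eef_rot': array([-3.14056055e+00, -4.83965635e-05,  2.77080499e+00]), 'force': array([0.31695629, 0.71341101, 0.75304628]), 'moment': array([ 0.00587679, -0.00466433,  0.05937599]), 'grip_force': 0.0, 'grip_width': 0.09414357762185108}
```

View pics/top1.png

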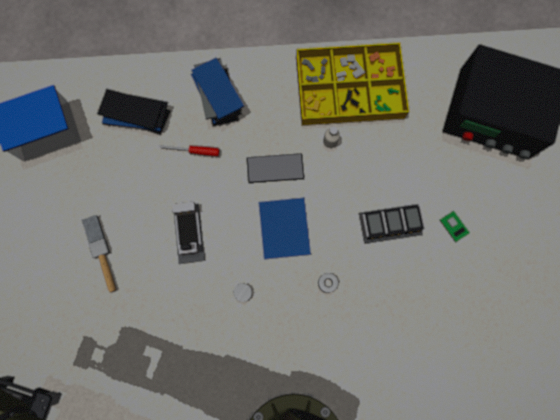

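View pics/scene1.png

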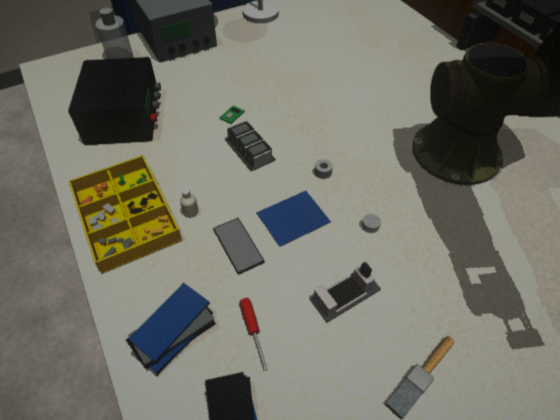

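The top view shows the rack at (392,223), mat at (285,228) and cradle at (188,231). The phone is at (275,168), the solder at (328,283) and the flux tin at (243,292). Next I measure heights and outlines from both views.

Run:
```python
from h import *
T=np.load('top.npy');S=np.load('scene.npy')
def rect(P,l):
    r=cv2.minAreaRect((P[:,:2]*1000).astype(np.float32)); print(l,len(P),'c',np.round(r[0],1),'s',np.round(r[1],1),'a',round(r[2],1),'z',np.round(np.percentile(P[:,2]*1000,[5,50,95]),1))
print('table z',[np.nanmedian(W[...,2])*1000 for W in(T,S)])
def box(W,u0,v0,u1,v1): 
    return W[v0:v1,u0:u1].reshape(-1,3)
TR=box(T,350,190,435,255);SR=box(S,215,115,280,175)
TC=box(T,165,190,215,270);SC=box(S,300,250,390,325)
for l,P in(('topR',TR),('scR',SR)):
    P=P[np.isfinite(P[:,2])]; rect(P[P[:,2]>.036],l+' high'); rect(P[P[:,2]>.004],l+' all')
    print(np.histogram(P[:,2],bins=np.arange(-.004,.06,.004)))
for l,P in(('topC',TC),('scC',SC)):
    P=P[np.isfinite(P[:,2])]; 
    for a,b in((.004,.1),(.045,.06),(.075,.1),(.008,.0145)): 
        Q=P[(P[:,2]>a)&(P[:,2]<b)]
        if len(Q)>3: rect(Q,l+f' {a}-{b}')
    print(np.histogram(P[:,2],bins=np.arange(-.004,.1,.004))[0])
for n,W in(('top',T),('scene',S)):
    im=cv2.imread(f'pics/{n}1.png'); h=cv2.cvtColor(im,cv2.COLOR_BGR2HSV)
    m=(h[...,0]>100)&(h[...,0]<125)&(h[...,1]>120)
    z=np.zeros_like(m); 
    b=(250,190,320,265) if n=='top' else (250,185,335,250)
    z[b[1]:b[3],b[0]:b[2]]=1; P=W[m&z.astype(bool)]; rect(P[np.isfinite(P[:,2])],n+' mat')
for l,b in(('phone',(240,145,310,190)),('solder',(312,268,345,298)),('flux',(228,278,258,306)),('drop',(318,120,345,150)),('scraps',(438,208,472,243))):
    P=box(T,*b);P=P[P[:,2]>.004];rect(P,l)
a=cv2.imread('pics/top1.png');b=cv2.imread('pics/scene1.png')
k=[cv2.resize(x,(400,300),interpolation=cv2.INTER_CUBIC) for x in(a[190:260,345:438],a[190:268,135:239],b[110:180,205:298],b[250:325,295:395])]
cv2.imwrite('pics/crops.png',np.vstack([np.hstack(k[:2]),np.hstack(k[2:])]))
```

```text
table z [np.float64(0.24728883169167876), np.float64(2.006202131146893)]
topR high 1538 c [ 519.2 -286. ] s [ 67.1 149.8] a 4.8 z [39.4 44.  48.2]
topR all 2157 c [ 523.3 -293.1] s [222.6 167.1] a 86.1 z [ 4.6 42.9 47.9]
(array([1538, 1641,  378,   93,   30,   24,   17,   17,   21,   39,  107,
        659,  674,   98,    0]), array([-0.004,  0.   ,  0.004,  0.008,  0.012,  0.016,  0.02 ,  0.024,
        0.028,  0.032,  0.036,  0.04 ,  0.044,  0.048,  0.052,  0.056]))
scR high 941 c [ 517.5 -286.9] s [ 68.4 151.4] a 4.4 z [39.9 45.5 48.4]
scR all 1747 c [ 516.7 -312.9] s [248.2 196.5] a 62.1 z [ 4.4 41.  47.8]
(array([ 415, 1718,  374,  156,   63,   41,   36,   46,   44,   46,   49,
        174,  646,   72,    0]), array([-0.004,  0.   ,  0.004,  0.008,  0.012,  0.016,  0.02 ,  0.024,
        0.028,  0.032,  0.036,  0.04 ,  0.044,  0.048,  0.052,  0.056]))
topC 0.004-0.1 1680 c [540.6 227.6] s [127.  207.3] a 87.9 z [ 4.7 12.6 56.1]
topC 0.045-0.06 302 c [536.3 228.1] s [126.5  53.3] a 6.5 z [47.7 51.6 56.1]
topC 0.075-0.1 52 c [484.5 226.6] s [11.4 23.1] a 5.3 z [78.8 83.6 86.8]
topC
[... 421 characters left out ...]
 87.2]
scC 0.008-0.0145 747 c [528.8 230. ] s [150.4  66.2] a 3.7 z [ 8.6 12.3 14.2]
[ 736 3653  412  337  562  191   64   38   39   49   33   41   34  102
  272   29   11   13   10   11   14   22   41    1    0]
top mat 2512 c [527.6 -14.1] s [147.1 115.6] a 1.8 z [-1.1  3.   7.3]
scene mat 2093 c [526.1 -12.5] s [148.4 118.2] a 1.9 z [1.9 4.5 7.5]
phone 1547 c [ 6.893e+02 -2.000e-01] s [182.3 119.8] a 85.7 z [ 4.9  9.3 13.3]
solder 298 c [ 381.  -113.8] s [79.9 71.4] a 84.4 z [ 4.6 29.2 33.6]
flux 290 c [373.  100.7] s [72.8 66.6] a 86.3 z [ 4.6 23.5 27.3]
drop 406 c [ 766.2 -156.9] s [71.9 76.7] a 87.2 z [ 4.7 41.  85.2]
scraps 463 c [ 503.6 -448.4] s [84.4 88.7] a 87.1 z [ 4.2  7.  11.6]
```

View pics/crops.png

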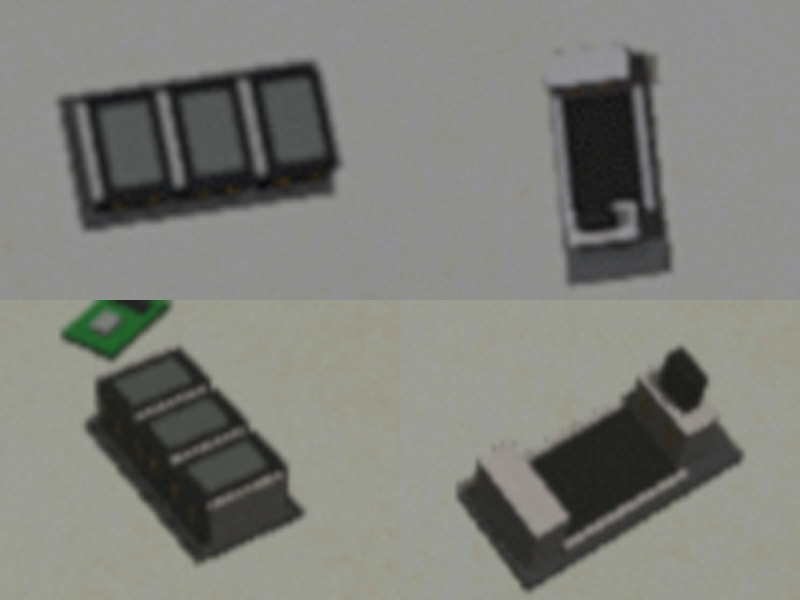

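>>> {"method": "send_rows", "body": {
  "motion": [
    [[0, 0, 0], [0, 0, 0.93], 1],
    [[0, 0, 0], [0, 0, 0.93], 1],
    [[0, 0, 0], [0, 0, 0.93], 1],
    [[0, 0, 0], [0, 0, 0.93], 1],
    [[0, 0, 0], [0, 0, 0.93], 1],
    [[0, 0, 0], [0, 0, 0.93], 1],
    [[0, 0, 0], [0, 0, 0.93], 1],
    [[0, 0, 0], [0, 0, 0.93], 1],
    [[0, 0, 0], [0, 0, 0.93], 1],
    [[0, 0, 0], [0, 0, 0.93], 1]
  ],
  "squeeze": 20
}}

```text
time_s: 1.1
ee_pos: [0.1992, 0.5125, 0.2051]
eef_rot: [-3.141, 0.001, 1.65]
force: [-0.2, 0.2, 0.2]
grip_width: 0.0942
grip_force: 0.0
```

>>> {"method": "send_rows", "body": {
  "motion": [
    [[-0.94, 0.9, 0], [0, 0, 0], 1],
    [[-0.94, 0.9, 0], [0, 0, 0], 1],
    [[-0.94, 0.9, 0], [0, 0, 0], 1],
    [[-0.94, 0.9, 0], [0, 0, 0], 1],
    [[-0.94, 0.9, 0], [0, 0, 0], 1],
    [[-0.94, 0.9, 0], [0, 0, 0], 1],
    [[-0.94, 0.9, 0], [0, 0, 0], 1],
    [[-0.94, 0.9, 0], [0, 0, 0], 1],
    [[-0.94, 0.9, 0], [0, 0, 0], 1],
    [[-0.94, 0.9, 0], [0, 0, 0], 1],
    [[-0.94, 0.9, 0], [0, 0, 0], 1],
    [[0, 0, 0], [0, 0, 0], 1]
  ]
}}

```text
time_s: 2.3
ee_pos: [0.5235, 0.2255, 0.2047]
eef_rot: [-3.141, 0.001, 1.651]
force: [0.2, 0.6, 0.1]
grip_width: 0.094
grip_force: 0.0
```

Run:
```python
from h import *
c=shot('wrist','w1.png'); np.savez('w1.npz',W=world(c)); o=get_obs();print(o['ee_pos'],o['eef_rot'],o['force'],c['fx'])
```

```text
[0.52211096 0.226986   0.20469116] [-3.14043533e+00  3.48124405e-04  1.65201089e+00] [-0.61356506 -0.03744532 -0.86366976] 320.1915740951347
```

View pics/w1.png

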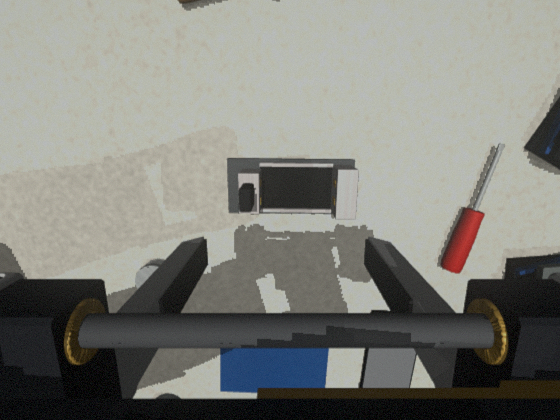

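Wrist view: the cradle is centred at (293,190), parallel to the tool. The tab is at (247,195) and the fixed end at (346,193).

```bash
cat >> h.py <<'E'
def rect(P,l):
    r=cv2.minAreaRect((P[:,:2]*1000).astype(np.float32)); print(l,len(P),'c',np.round(r[0],1),'med',np.round(np.median(P,0)*1000,1),'s',np.round(r[1],1),'a',round(r[2],1))
    return r
E
python3 - <<'E'
from h import *
W=np.load('w1.npz')['W']; P=W[145:228,215:370].reshape(-1,3); P=P[np.isfinite(P[:,2])]
print(np.histogram(P[:,2],bins=np.arange(-.004,.1,.004))[0])
rect(P[(P[:,2]>.004)],'all')
H=P[(P[:,2]>.046)&(P[:,2]<.058)]
rect(H[H[:,0]>.53],'fixed'); rect(H[H[:,0]<.53],'jaw'); rect(P[P[:,2]>.077],'tab')
im=cv2.imread('pics/w1.png').astype(int).sum(2)
m=np.zeros(im.shape,bool); m[160:216,255:338]=1
m&=(im<150)
B=W[m];B=B[np.isfinite(B[:,2])&(B[:,2]<.018)]; rect(B,'bed')
w=np.zeros(im.shape,bool); w[158:218,262:332]=1; w&=im>350
L=W[w];L=L[np.isfinite(L[:,2])&(L[:,2]<.03)]
for s in(1,-1):
    Q=L[s*(L[:,1]-.229)>0]; print('lip',len(Q),np.median(Q,0)*1000,np.degrees(np.arctan(np.polyfit(Q[:,0],Q[:,1],1)[0])))
E
```

```text
[5531   90 1291 2928  558   91   29   65   42   72   47   78   81 1455
    9   21   15    8   29   12   27  287    0    0    0]
all 7145 c [527.6 228.6] med [530.9 233.3  10.5] s [149.5  66.3] a 4.0
fixed 1069 c [586.8 232.7] med [586.4 233.9  49.8] s [22.2 54.4] a 4.1
jaw 456 c [483.  225.8] med [488.1 236.7  49.8] s [22.2 43.6] a 5.0
tab 312 c [483.6 225.6] med [483.7 226.   81.7] s [11.8 24.1] a 1.9
bed 2698 c [534.6 228.5] med [534.3 228.8   9.9] s [83.2 47.3] a 4.6
lip 324 [534.98658082 257.01908703  14.45582617] 5.519665687689455
lip 584 [537.8288777  196.00904659   4.87517087] 4.359645688744679
```

>>> {"method": "send_rows", "body": {
  "motion": [
    [[-0.95, -0.085, 0], [0, 0, 0], 1],
    [[-0.95, -0.085, 0], [0, 0, 0], 1],
    [[-0.95, -0.085, 0], [0, 0, 0], 1],
    [[-0.95, -0.085, 0], [0, 0, 0], 1],
    [[-0.95, -0.085, 0], [0, 0, 0], 1],
    [[-0.95, -0.085, 0], [0, 0, 0], 1],
    [[-0.95, -0.085, 0], [0, 0, 0], 1],
    [[-0.95, -0.085, 0], [0, 0, 0], 1],
    [[-0.95, -0.085, 0], [0, 0, 0], 1],
    [[-0.95, -0.085, 0], [0, 0, 0], 1],
    [[-0.95, -0.085, 0], [0, 0, 0], 1],
    [[-0.95, -0.085, 0], [0, 0, 0], 1]
  ]
}}

```text
time_s: 3.55
ee_pos: [0.5192, -0.1149, 0.2054]
eef_rot: [-3.141, -0.0, 1.656]
force: [0.8, -1.0, 0.1]
grip_width: 0.0941
grip_force: 0.0
```

>>> {"method": "send_rows", "body": {
  "motion": [
    [[-0.95, -0.085, 0], [0, 0, 0], 1],
    [[-0.95, -0.085, 0], [0, 0, 0], 1],
    [[-0.95, -0.085, 0], [0, 0, 0], 1],
    [[-0.95, -0.085, 0], [0, 0, 0], 1],
    [[0, 0, 0], [0, 0, 0], 1]
  ]
}}

```text
time_s: 4.05
ee_pos: [0.5186, -0.2308, 0.2051]
eef_rot: [-3.141, -0.0, 1.653]
force: [0.7, 0.8, -0.4]
grip_width: 0.0937
grip_force: 0.0
```

Run:
```python
from h import *
c=shot('wrist','w2.png'); np.savez('w2.npz',W=world(c)); o=get_obs();print(o['time_s'],o['ee_pos'],o['eef_rot'],o['force'])
W=world(c);m=np.isfinite(W[...,2])&(W[...,0]>.43)&(W[...,0]<.6)&(W[...,1]>-.39)&(W[...,1]<-.19)
v,u=np.nonzero(m&(W[...,2]>.034)&(W[...,2]<.055)); print('px',u.min(),u.max(),v.min(),v.max())
P=W[m];print(np.histogram(P[:,2],bins=np.arange(-.004,.06,.004))[0])
rect(P[P[:,2]>.036],'high');rect(P[P[:,2]>.003],'all')
g=c['pixels'].astype(int).min(2)
K=W[m&(W[...,2]>.036)&(g>60)] 
print(len(K)); 
mm=(m&(W[...,2]>.036)).astype(np.uint8)
np.save('mm.npy',mm)
```

```text
4.1 [ 0.51868625 -0.2293455   0.20507147] [-3.14104460e+00 -5.06463426e-04  1.65383022e+00] [-0.7242453   1.23899068  0.05619685]
px 251 311 179 303
[11726   375   499   220     2    60    20    60    35   106   379  6682
    18     0     0]
high 68532 c [ 520.1 -279.3] med [ 515.9 -208.8  317.5] s [151.1 165.3] a 4.5
all 69782 c [ 520.1 -279.3] med [ 515.9 -209.   317.4] s [151.1 165.3] a 4.5
9528
```

View pics/w2.png

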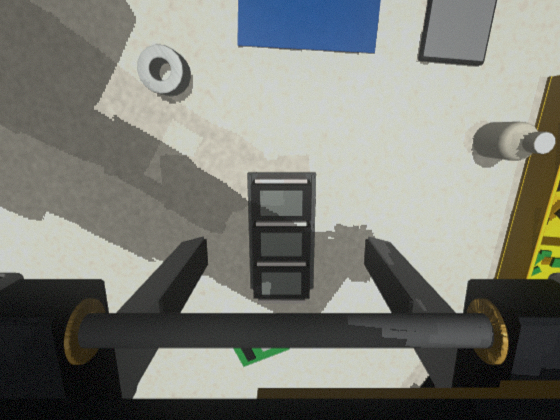

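The rack shows upright in the wrist view at u 248-316, v 172-300, with labels at (281,204), (281,244) and (281,282). I fit each pack next.

Run:
```python
from h import *
W=np.load('w2.npz')['W']; im=cv2.imread('pics/w2.png').astype(int)
m=np.zeros(im.shape[:2],bool); m[165:305,240:325]=1
z=W[...,2]; m&=np.isfinite(z)&(z<.06)
P=W[m]; rect(P[P[:,2]>.036],'high'); rect(P[P[:,2]>.003],'all')
g=im.mean(2); print(g[204,250:316:3].round(),g[168:302:3,281].round())
k=(m&(z>.036)&(g>45)&(g<130)).astype(np.uint8)
k=cv2.morphologyEx(k,cv2.MORPH_OPEN,np.ones((3,3)))
n,l,s,c=cv2.connectedComponentsWithStats(k)
for i in range(1,n):
    if s[i,4]>150: rect(W[l==i],f'label {s[i]}')
b=(m&(z>.036)&(g>=150)).astype(np.uint8); n,l,s,c=cv2.connectedComponentsWithStats(b)
for i in range(1,n):
    if s[i,4]>40: rect(W[l==i],f'div {s[i]}')
R=cv2.Rodrigues(np.array([0,0,.0]))[0]
```

```text
high 7079 c [ 517.2 -287.8] med [ 516.8 -282.3   41.9] s [ 66.1 148.7] a 4.7
all 8329 c [ 517.1 -287. ] med [ 517.1 -278.    41.7] s [ 81.8 150.2] a 4.7
[ 59.  43.  43.  47. 124. 120. 121. 124. 124. 126. 122. 119. 111. 113.
 112. 114. 115. 117.  51.  46.  55.  88.] [195. 167.  82.  83. 204. 107.  57.  54. 127. 123. 123. 125. 123. 114.
 111. 111.  42.  40.  89. 113.  38.  39.  76.  75.  70.  72.  71.  68.
  67.  63.  35.  52. 117.  26.  32.  69.  72.  68.  70.  70.  68.  66.
  52.  34.  90.]
label [ 251  183   61   39 1836] 1836 c [ 513.4 -239.2] med [ 516.6 -235.5   42. ] s [65.5 44.4] a 3.0
label [256 218  40   9 206] 206 c [ 509.6 -264.6] med [ 509.9 -263.6   41.3] s [44.1 10.2] a 11.2
label [261 232  41  25 979] 979 c [ 517.3 -287.2] med [ 517.7 -287.    42.2] s [45.6 29.5] a 4.5
label [261 272  41  24 919] 919 c [ 520.9 -335.8] med [ 520.7 -335.1   42.1] s [47.4 30.2] a 6.1
label [258 299  47   5 235] 235 c [ 523.  -359.2] med [ 523.  -358.8   41.5] s [54.7  5.5] a 4.7
div [255 179  52   4 156] 156 c [ 511.  -215.4] med [ 511.1 -215.7   41.9] s [54.7  3.2] a 5.0
```

>>> {"method": "send_rows", "body": {
  "motion": [
    [[-0.16, -0.1, 0.9], [0, 0, 0], 1],
    [[-0.17, -0.1, 0.9], [0, 0, 0], 1],
    [[0, 0, 0.9], [0, 0, 0], 1],
    [[0, 0, 0.9], [0, 0, 0], 1],
    [[0, 0, 0.9], [0, 0, 0], 1],
    [[0, 0, 0.9], [0, 0, 0], 1],
    [[0, 0, 0.45], [0, 0, 0], 1],
    [[0, 0, 0.43], [0, 0, 0], 1],
    [[0, 0, 0], [0, 0, 0], 1],
    [[0, 0, 0], [0, 0, 0], 1]
  ]
}}

```text
time_s: 5.1
ee_pos: [0.5142, -0.2397, 0.0178]
eef_rot: [3.141, 0.001, 1.655]
force: [0.4, 0.9, -0.5]
grip_width: 0.0941
grip_force: 0.0
```

>>> {"method": "send_rows", "body": {
  "motion": [
    [[0, 0, 0], [0, 0, 0], 0],
    [[0, 0, 0], [0, 0, 0], 0],
    [[0, 0, 0], [0, 0, 0], 0],
    [[0, 0, 0], [0, 0, 0], 0],
    [[0, 0, 0], [0, 0, 0], 0]
  ],
  "squeeze": 20
}}

```text
time_s: 5.6
ee_pos: [0.5139, -0.2399, 0.0174]
eef_rot: [3.141, 0.0, 1.655]
force: [-1.2, 0.2, 3.5]
grip_width: 0.0657
grip_force: 20.0
```

```bash
python3 -c "
from h import *
for i in range(4):
    camera('wrist') if i else 0; o=get_obs();print(o['time_s'],o['ee_pos'],o['force'],o['grip_width'],o['grip_force'],o['tau'][1:3])"
```

```text
5.6 [ 0.51385555 -0.23987669  0.01738083] [-1.20512413  0.2060718   3.52502995] 0.06570674782760443 19.998882673680782 [-58.80885243 -27.73725092]
5.65 [ 0.51385108 -0.23985922  0.01736236] [-1.2676771  -0.74539266  4.44415943] 0.06619660168804613 19.99884780496359 [-58.49137187 -27.63778031]
5.7 [ 0.51381808 -0.23986209  0.01733815] [-1.52240139 -0.03980765  3.96756686] 0.06597261036116493 19.99898448586464 [-58.17963123 -27.5327307 ]
5.75 [ 0.51385249 -0.23985947  0.01735882] [-1.78934964 -0.51932305  5.02925997] 0.06553143647423952 19.998911060392857 [-57.8758049  -27.42569625]
```

>>> {"method": "send_rows", "body": {
  "motion": [
    [[0, 0, -0.15], [0, 0, 0], 0],
    [[0, 0, -0.15], [0, 0, 0], 0],
    [[0, 0, -0.15], [0, 0, 0], 0],
    [[0, 0, -0.1], [0, 0, 0], 0],
    [[0, 0, 0], [0, 0, 0], 0],
    [[0, 0, 0], [0, 0, 0], 0],
    [[0, 0, 0], [0, 0, 0], 0],
    [[0, 0, 0], [0, 0, 0], 0]
  ]
}}

```text
time_s: 6.55
ee_pos: [0.5136, -0.2397, 0.0334]
eef_rot: [-3.141, -0.0, 1.655]
force: [0.1, -0.5, -1.1]
grip_width: 0.0657
grip_force: 20.0
```

```bash
cat > f.py <<'E'
from h import *
F=[]
for i in range(6):
    camera('wrist'); o=get_obs();F.append(o['force'])
print(o['time_s'],o['ee_pos'],np.mean(F,0),np.std(F,0),o['grip_width'],o['tau'][1:3])
E
python3 f.py
```

```text
6.85 [ 0.51369091 -0.23976604  0.03348991] [ 0.17558758 -0.02573601 -0.98115812] [0.17679569 0.62660182 0.64909488] 0.06590868531502911 [-60.4599452  -29.45294201]
```

Weight -0.98 N, so this pack is light. I put it back and go to the middle one.

>>> {"method": "send_rows", "body": {
  "motion": [
    [[0, 0, 0.15], [0, 0, 0], 0],
    [[0, 0, 0.15], [0, 0, 0], 0],
    [[0, 0, 0.13], [0, 0, 0], 0],
    [[0, 0, 0.05], [0, 0, 0], 0],
    [[0, 0, 0.04], [0, 0, 0], 0],
    [[0, 0, 0], [0, 0, 0], 0],
    [[0, 0, 0], [0, 0, 0], 0]
  ]
}}

```text
time_s: 7.55
ee_pos: [0.5138, -0.2398, 0.0181]
eef_rot: [3.141, 0.0, 1.655]
force: [-0.9, -0.1, -0.7]
grip_width: 0.066
grip_force: 20.0
```

>>> {"method": "send_rows", "body": {
  "motion": [
    [[0, 0, 0], [0, 0, 0], 1],
    [[0, 0, 0], [0, 0, 0], 1],
    [[0, 0, 0], [0, 0, 0], 1],
    [[0, 0, -0.5], [0, 0, 0], 1],
    [[0, 0, -0.9], [0, 0, 0], 1],
    [[-0.8, 0, -0.4], [0, 0, 0], 1],
    [[-0.8, 0, 0.3], [0, 0, 0], 1],
    [[0, 0, 0.9], [0, 0, 0], 1],
    [[0, 0, 0.6], [0, 0, 0], 1],
    [[0, 0, 0], [0, 0, 0], 1],
    [[0, 0, 0], [0, 0, 0], 1]
  ]
}}

```text
time_s: 8.65
ee_pos: [0.5181, -0.2877, 0.0192]
eef_rot: [3.141, 0.0, 1.655]
force: [0.9, -0.2, 0.3]
grip_width: 0.0938
grip_force: 0.0
```

>>> {"method": "send_rows", "body": {
  "motion": [
    [[0, 0, 0], [0, 0, 0], 0],
    [[0, 0, 0], [0, 0, 0], 0],
    [[0, 0, 0], [0, 0, 0], 0],
    [[0, 0, 0], [0, 0, 0], 0],
    [[0, 0, 0], [0, 0, 0], 0]
  ]
}}

```text
time_s: 9.15
ee_pos: [0.5179, -0.2876, 0.0184]
eef_rot: [3.141, 0.0, 1.655]
force: [-0.8, 1.2, 3.6]
grip_width: 0.0659
grip_force: 20.0
```

>>> {"method": "send_rows", "body": {
  "motion": [
    [[0, 0, -0.15], [0, 0, 0], 0],
    [[0, 0, -0.15], [0, 0, 0], 0],
    [[0, 0, -0.15], [0, 0, 0], 0],
    [[0, 0, -0.1], [0, 0, 0], 0],
    [[0, 0, 0], [0, 0, 0], 0],
    [[0, 0, 0], [0, 0, 0], 0],
    [[0, 0, 0], [0, 0, 0], 0],
    [[0, 0, 0], [0, 0, 0], 0]
  ]
}}

```text
time_s: 9.95
ee_pos: [0.5177, -0.2875, 0.0343]
eef_rot: [-3.141, -0.0, 1.655]
force: [-0.6, -0.6, -3.2]
grip_width: 0.066
grip_force: 20.0
```

```bash
python3 f.py
```

```text
10.25 [ 0.51773355 -0.28760431  0.03441735] [ 0.10694185 -0.12361567 -2.88441138] [0.33264015 0.75203572 0.37125342] 0.06585189258485458 [-64.86906052 -30.97047687]
```

About 2.9 N, so the middle pack is plainly the heavy one. I carry it to the mat.

>>> {"method": "send_rows", "body": {
  "motion": [
    [[0, 0, -0.4], [0, 0, 0], 0],
    [[0, 0, -0.7], [0, 0, 0], 0],
    [[0, 0, -0.75], [0, 0, 0], 0],
    [[0, 0, -0.4], [0, 0, 0], 0],
    [[0.3, 0.03, 0], [0, 0, 0], 0],
    [[0.6, 0.07, 0], [0, 0, 0], 0],
    [[0.9, 0.105, 0], [0, 0, 0], 0],
    [[0.95, 0.11, 0], [0, 0, 0], 0],
    [[0.95, 0.11, 0], [0, 0, 0], 0],
    [[0.95, 0.11, 0], [0, 0, 0], 0],
    [[0.95, 0.11, 0], [0, 0, 0], 0],
    [[0.95, 0.11, 0], [0, 0, 0], 0]
  ],
  "squeeze": 30
}}

```text
time_s: 11.45
ee_pos: [0.5228, -0.0872, 0.1007]
eef_rot: [-3.14, -0.001, 1.655]
force: [0.2, -0.2, -3.3]
grip_width: 0.0661
grip_force: 30.0
```

>>> {"method": "send_rows", "body": {
  "motion": [
    [[0.95, 0.11, 0], [0, 0, 0], 0],
    [[0.9, 0.105, 0], [0, 0, 0], 0],
    [[0.5, 0.06, 0.2], [0, 0, 0], 0],
    [[0.15, 0.02, 0.5], [0, 0, 0], 0],
    [[0, 0, 0.7], [0, 0, 0], 0],
    [[0, 0, 0.7], [0, 0, 0], 0],
    [[0, 0, 0.4], [0, 0, 0], 0],
    [[0, 0, 0.2], [0, 0, 0], 0],
    [[0, 0, 0], [0, 0, 0], 0],
    [[0, 0, 0], [0, 0, 0], 0]
  ]
}}

```text
time_s: 12.45
ee_pos: [0.5267, -0.0144, 0.0215]
eef_rot: [3.141, 0.0, 1.655]
force: [-0.1, -0.3, -3.3]
grip_width: 0.066
grip_force: 30.0
```

>>> {"method": "send_rows", "body": {
  "motion": [
    [[0, 0, 0.07], [0, 0, 0], 0],
    [[0, 0, 0.07], [0, 0, 0], 0],
    [[0, 0, 0.04], [0, 0, 0], 0],
    [[0, 0, 0.03], [0, 0, 0], 0],
    [[0, 0, 0], [0, 0, 0], 0],
    [[0, 0, 0], [0, 0, 0], 0]
  ]
}}

```text
time_s: 13.05
ee_pos: [0.5264, -0.0144, 0.0154]
eef_rot: [3.141, 0.0, 1.655]
force: [-5.6, 0.2, 6.9]
grip_width: 0.0656
grip_force: 30.0
```

>>> {"method": "send_rows", "body": {
  "motion": [
    [[0, 0, 0], [0, 0, 0], 1],
    [[0, 0, 0], [0, 0, 0], 1],
    [[0, 0, 0], [0, 0, 0], 1],
    [[0, 0, 0], [0, 0, 0], 1],
    [[0, 0, 0], [0, 0, 0], 1],
    [[0, 0, -0.5], [0, 0, 0], 1],
    [[0, 0, -0.9], [0, 0, 0], 1],
    [[0, 0, -0.9], [0, 0, 0], 1],
    [[0, 0, -0.9], [0, 0, 0], 1],
    [[0, 0, -0.8], [0, 0, 0], 1],
    [[0, 0, 0], [0, 0, -0.945], 1],
    [[0, 0, 0], [0, 0, -0.945], 1]
  ]
}}

```text
time_s: 14.25
ee_pos: [0.5267, -0.0144, 0.1355]
eef_rot: [3.14, 0.001, 1.886]
force: [0.3, -0.3, -0.7]
grip_width: 0.094
grip_force: 0.0
```

>>> {"method": "send_rows", "body": {
  "motion": [
    [[0, 0, 0], [0, 0, -0.935], 1],
    [[0, 0, 0], [0, 0, -0.935], 1],
    [[0, 0, 0], [0, 0, -0.935], 1],
    [[0, 0, 0], [0, 0, -0.935], 1],
    [[0, 0, 0], [0, 0, -0.935], 1],
    [[0, 0, 0], [0, 0, -0.935], 1],
    [[0, 0, 0], [0, 0, -0.935], 1],
    [[0, 0, 0], [0, 0, -0.935], 1],
    [[0, 0, 0], [0, 0, -0.935], 1],
    [[0, 0, 0], [0, 0, -0.935], 1],
    [[0, 0, 0], [0, 0, -0.935], 1],
    [[0, 0, 0], [0, 0, -0.935], 1]
  ]
}}

```text
time_s: 15.45
ee_pos: [0.5263, -0.0144, 0.1346]
eef_rot: [-3.142, -0.0, -3.051]
force: [0.0, -0.0, 0.2]
grip_width: 0.0943
grip_force: 0.0
```

Run:
```python
from h import *
W2=[]
for n in('top','wrist'):
    c=shot(n,n+'3.png');W=world(c);m=np.isfinite(W[...,2])&(W[...,0]>.47)&(W[...,0]<.585)&(W[...,1]>-.06)&(W[...,1]<.04)&(W[...,2]>.03)&(W[...,2]<.05)
    v,u=np.nonzero(m); 
    if len(u): print(u.min(),u.max(),v.min(),v.max()); rect(W[m],n)
o=get_obs();print(o['time_s'],o['ee_pos'],o['eef_rot'],o['force'],o['qpos'])
```

```text
264 310 173 247
wrist 3345 c [526. -14.] med [523.7 -14.3  39. ] s [67.  39.9] a 4.9
15.55 [ 0.52634874 -0.01440806  0.13462594] [-3.14158710e+00 -1.64623713e-05 -3.05341158e+00] [ 0.34185154 -0.37462047 -0.12900316] [-9.69280932e-02  3.18384431e-01  1.66986640e+00 -9.29023683e-06
  1.15335698e+00 -1.75590173e+00]
```

View pics/wrist3.png

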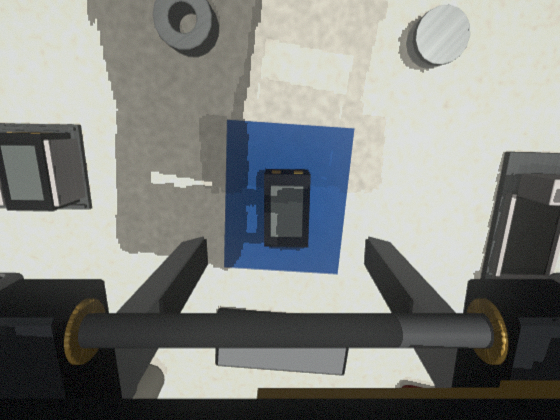

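The pack stands upright on the mat at pixel (286,210), centre (526,-14) mm, yaw 4.9°. The tool is aligned, so I grip the long sides.

>>> {"method": "send_rows", "body": {
  "motion": [
    [[0, 0, 0.8], [0, 0, 0], 1],
    [[0, 0, 0.9], [0, 0, 0], 1],
    [[0, 0, 0.9], [0, 0, 0], 1],
    [[0, 0, 0.8], [0, 0, 0], 1],
    [[0, 0, 0.4], [0, 0, 0], 1],
    [[0, 0, 0.17], [0, 0, 0], 1],
    [[0, 0, 0], [0, 0, 0], 1],
    [[0, 0, 0], [0, 0, 0], 1]
  ]
}}

```text
time_s: 16.35
ee_pos: [0.5269, -0.0145, 0.0165]
eef_rot: [-3.141, 0.001, -3.056]
force: [0.6, 0.1, -1.1]
grip_width: 0.0939
grip_force: 0.0
```

>>> {"method": "send_rows", "body": {
  "motion": [
    [[0, 0, 0], [0, 0, 0], -0.7],
    [[0, 0, 0], [0, 0, 0], -0.7],
    [[0, 0, 0], [0, 0, 0], -0.7],
    [[0, 0, 0], [0, 0, 0], -0.7],
    [[0, 0, 0], [0, 0, 0], -0.7],
    [[0, 0, 0], [0, 0, 0], -0.7],
    [[0, 0, 0], [0, 0, 0], -0.7]
  ],
  "squeeze": 30
}}

```text
time_s: 17.05
ee_pos: [0.5264, -0.0144, 0.0156]
eef_rot: [-3.142, -0.0, -3.055]
force: [0.3, -0.1, -1.1]
grip_width: 0.0419
grip_force: 0.0
```

>>> {"method": "send_rows", "body": {
  "motion": [
    [[0, 0, 0], [0, 0, 0], -0.7],
    [[0, 0, 0], [0, 0, 0], -0.7],
    [[0, 0, 0], [0, 0, 0], -0.7],
    [[0, 0, -0.2], [0, 0, 0], -0.7],
    [[0, 0, -0.4], [0, 0, 0], -0.7],
    [[0, 0, -0.7], [0, 0, 0], -0.7],
    [[0, 0, -0.7], [0, 0, 0], -0.7],
    [[0, 0, -0.5], [0, 0, 0], -0.7],
    [[0, 0, 0], [0, 0, 0], -0.7]
  ]
}}

```text
time_s: 17.95
ee_pos: [0.5275, -0.0145, 0.0932]
eef_rot: [-3.141, 0.004, -3.055]
force: [0.3, 0.1, -3.7]
grip_width: 0.0399
grip_force: 30.0
```

>>> {"method": "send_rows", "body": {
  "motion": [
    [[-0.05, 0.35, 0], [0, 0, 0], -0.7],
    [[-0.1, 0.7, 0], [0, 0, 0], -0.7],
    [[-0.11, 0.9, 0], [0, 0, 0], -0.7],
    [[-0.11, 0.9, 0], [0, 0, 0], -0.7],
    [[-0.11, 0.9, 0], [0, 0, 0], -0.7],
    [[-0.11, 0.9, 0], [0, 0, 0], -0.7],
    [[-0.11, 0.9, 0], [0, 0, 0], -0.7],
    [[-0.11, 0.9, 0], [0, 0, 0], -0.7],
    [[-0.11, 0.85, 0], [0, 0, 0], -0.7],
    [[-0.1, 0.6, 0], [0, 0, 0.1], -0.7],
    [[0, 0.15, 0], [0, 0, 0], -0.7],
    [[0, 0, 0], [0, 0, 0], -0.7]
  ]
}}

```text
time_s: 19.15
ee_pos: [0.5354, 0.2293, 0.0896]
eef_rot: [-3.141, -0.001, -3.066]
force: [-0.0, -1.1, -3.3]
grip_width: 0.04
grip_force: 30.0
```

Run:
```python
from h import *
for n in('top','scene','wrist'):
    c=shot(n,n+'4.png');W=world(c);np.save(n+'4.npy',W)
o=get_obs();print(o['time_s'],o['ee_pos'],o['eef_rot'],o['force'],o['grip_width'],o['grip_force'])
```

```text
19.3 [0.5359206  0.22806136 0.09026204] [-3.14132653e+00 -5.86434085e-04 -3.06775211e+00] [-0.58417709  0.31648743 -3.02930011] 0.03993923060779236 29.998976960778236
```

View pics/wrist4.png

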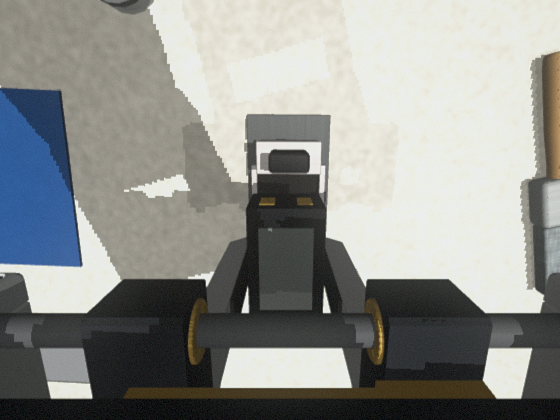

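The pack is held above the cradle, with the tab at (290,160) and the pack's jaw-side end at (287,200). I check the offsets between pack and cradle.

Run:
```python
from h import *
W=np.load('wrist4.npy');z=W[...,2]
m=np.zeros(z.shape,bool);m[110:225,240:335]=1;m&=np.isfinite(z)
yaw=np.radians(4.2);o=np.array([.535,.229]);A=np.array([[np.cos(yaw),np.sin(yaw)],[-np.sin(yaw),np.cos(yaw)]])
def rep(l,P):
    q=(P[:,:2]-o)@A.T*1000;print(l,len(P),'lo',np.percentile(q,1,0).round(1),'hi',np.percentile(q,99,0).round(1),'z',np.median(P[:,2]).round(4))
rep('tab',W[m&(z>.076)&(z<.09)&(W[...,0]<.495)])
rep('jaw',W[m&(z>.045)&(z<.056)])
rep('base',W[m&(z>.003)&(z<.014)])
p=m.copy();p[:]=0;p[195:235,247:330]=1
rep('packtop',W[p&(z>.105)&(z<.125)])
for n in('top','scene'):
    V=np.load(n+'4.npy');k=(abs(V[...,0]-.536)<.09)&(abs(V[...,1]-.229)<.05)&(V[...,2]>.075)&(V[...,2]<.09)&(V[...,0]<.5);rep(n+' tab',V[k])
    k=(abs(V[...,0]-.59)<.03)&(abs(V[...,1]-.229)<.05)&(V[...,2]>.046)&(V[...,2]<.058);rep(n+' fixed',V[k]) if k.sum()>9 else 0
```

```text
tab 871 lo [-57.7 -10.9] hi [-45.7  12.3] z 0.0816
jaw 1204 lo [-62.7 -21.3] hi [-40.7  22.1] z 0.0498
base 3978 lo [-81.1 -32. ] hi [-14.6  33.1] z 0.0062
packtop 2371 lo [-32.9 -20.5] hi [-19.3  18.4] z 0.1133Traceback (most recent call last):
  File "<stdin>", line 13, in <module>
  File "<stdin>", line 6, in rep
    return _quantile_unchecked(
        a, q, axis, out, overwrite_input, method, keepdims, weights)
    return _ureduce(a,
                    func=_quantile_ureduce_func,
    ...<5 lines>...
                    overwrite_input=overwrite_input,
                    method=method)
    r = func(a, **kwargs)
    result = _quantile(arr,
                       quantiles=q,
    ...<2 lines>...
                       out=out,
                       weights=wgt)
    slices_having_nans = np.isnan(arr[-1, ...])
                                  ~~~^^^^^^^^^
IndexError: index -1 is out of bounds for axis 0 with size 0
```

>>> {"method": "send_rows", "body": {
  "motion": [
    [[0, 0.05, 0.2], [0, 0, 0], -0.7],
    [[0, 0, 0.5], [0, 0, 0], -0.7],
    [[0, 0, 0.6], [0, 0, 0], -0.7],
    [[0, 0, 0.4], [0, 0, 0], -0.7],
    [[0, 0, 0.25], [0, 0, 0], -0.7],
    [[0, 0, 0.1], [0, 0, 0], -0.7],
    [[0, 0, 0], [0, 0, 0], -0.7],
    [[0, 0, 0], [0, 0, 0], -0.7]
  ]
}}

```text
time_s: 20.1
ee_pos: [0.5363, 0.2304, 0.0296]
eef_rot: [3.141, 0.001, -3.067]
force: [0.1, -0.2, -3.5]
grip_width: 0.04
grip_force: 30.0
```

>>> {"method": "send_rows", "body": {
  "motion": [
    [[0, 0, 0.05], [0, 0, 0], -0.7],
    [[0, 0, 0.05], [0, 0, 0], -0.7],
    [[0, 0, 0.03], [0, 0, 0], -0.7],
    [[0, 0, 0], [0, 0, 0], -0.7],
    [[0, 0, 0], [0, 0, 0], -0.7]
  ]
}}

```text
time_s: 20.6
ee_pos: [0.536, 0.2303, 0.0252]
eef_rot: [-3.142, 0.0, -3.067]
force: [-0.5, -1.0, -4.1]
grip_width: 0.0398
grip_force: 30.0
```

>>> {"method": "send_rows", "body": {
  "motion": [
    [[0, 0, 0.02], [0, 0, 0], -0.7],
    [[0, 0, 0.02], [0, 0, 0], -0.7],
    [[0, 0, 0], [0, 0, 0], -0.7],
    [[0, 0, 0], [0, 0, 0], -0.7]
  ]
}}

```text
time_s: 21.0
ee_pos: [0.5361, 0.2304, 0.0245]
eef_rot: [3.142, 0.0, -3.067]
force: [-4.1, -1.8, 6.0]
grip_width: 0.04
grip_force: 30.0
```

>>> {"method": "send_rows", "body": {
  "motion": [
    [[0, 0, 0], [0, 0, 0], 1],
    [[0, 0, 0], [0, 0, 0], 1],
    [[0, 0, 0], [0, 0, 0], 1],
    [[0, 0, 0], [0, 0, 0], 1],
    [[0, 0, 0], [0, 0, 0], 1],
    [[0, 0, 0], [0, 0, 0], 1],
    [[0, 0, -0.4], [0, 0, 0], 1],
    [[0, 0, -0.8], [0, 0, 0], 1],
    [[0, 0, -0.8], [0, 0, 0], 1],
    [[0, 0, -0.5], [0, 0, 0], 1],
    [[0, 0, 0], [0, 0, 0], 1]
  ]
}}

```text
time_s: 22.1
ee_pos: [0.5369, 0.2307, 0.1014]
eef_rot: [3.141, 0.004, -3.067]
force: [0.4, -0.6, -0.2]
grip_width: 0.0939
grip_force: 0.0
```

Run:
```python
from h import *
c=shot('wrist','wrist5.png');W=world(c);z=W[...,2]
yaw=np.radians(4.2);o=np.array([.535,.229]);A=np.array([[np.cos(yaw),np.sin(yaw)],[-np.sin(yaw),np.cos(yaw)]])
q=(W[...,:2]-o)@A.T*1000
ok=np.isfinite(z)&(abs(q[...,1])<30)
for l,k in(('tab',ok&(z>.076)&(z<.09)&(q[...,0]<-35)&(q[...,0]>-70)),('jaw',ok&(z>.045)&(z<.056)&(q[...,0]<-37)&(q[...,0]>-75)),('pack',ok&(z>.04)&(z<.056)&(q[...,0]<38)&(q[...,0]>-36)&(abs(q[...,1])<23))):
    print(l,k.sum(),np.percentile(q[k],[1,99],axis=0).round(1).tolist(),np.percentile(z[k],[5,50,95]).round(4)); rect(W[k],'')
o=get_obs();print(o['time_s'],o['ee_pos'],o['eef_rot'],o['force'])
```

```text
tab 767 [[-57.5, -11.1], [-45.9, 12.4]] [0.0801 0.0816 0.0828]
 767 c [483.3 225.7] med [483.1 225.6  81.6] s [12.1 24.1] a 4.2
jaw 1086 [[-62.3, -21.2], [-41.2, 22.1]] [0.0486 0.0498 0.0511]
 1086 c [483.3 225.8] med [479.1 225.3  49.8] s [21.7 43.8] a 3.7
pack 4561 [[-32.2, -18.7], [33.4, 20.5]] [0.0468 0.048  0.0491]
 4561 c [535.6 229.9] med [533.4 229.8  48. ] s [67.  40.1] a 4.2
22.15 [0.53623972 0.23044978 0.09968691] [ 3.14115126e+00  1.56925926e-03 -3.06716224e+00] [ 0.07587144 -0.81212219 -0.53131482]
```

View pics/wrist5.png

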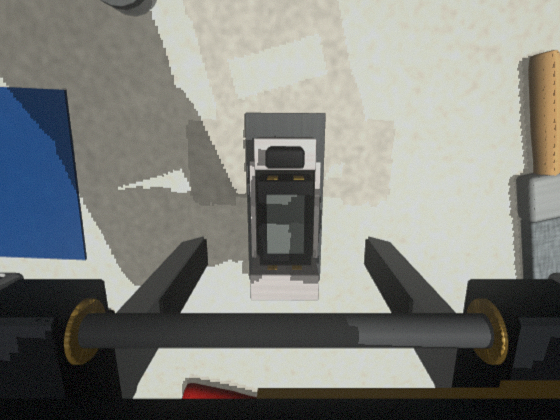

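The pack lies flat between the lips at (284,222), and the tab is at (284,157) with about 8 mm gap at each end. I take the tab by its sides.

>>> {"method": "send_rows", "body": {
  "motion": [
    [[0.5, -0.025, 0], [0, 0, 0], 1],
    [[0.8, 0, 0], [0, 0, 0], 1],
    [[0.47, 0, 0], [0, 0, 0], 1],
    [[0, 0, 0.3], [0, 0, 0], 1],
    [[0, 0, 0.5], [0, 0, 0], 1],
    [[0, 0, 0.4], [0, 0, 0], 1],
    [[0, 0, 0.15], [0, 0, 0], 1],
    [[0, 0, 0], [0, 0, 0], 1],
    [[0, 0, 0], [0, 0, 0], 1]
  ],
  "squeeze": 15
}}

```text
time_s: 23.05
ee_pos: [0.4834, 0.2257, 0.0585]
eef_rot: [3.142, 0.0, -3.067]
force: [0.8, -0.2, 0.1]
grip_width: 0.0941
grip_force: 0.0
```

>>> {"method": "send_rows", "body": {
  "motion": [
    [[0, 0, 0], [0, 0, 0], -1],
    [[0, 0, 0], [0, 0, 0], -1],
    [[0, 0, 0], [0, 0, 0], -1],
    [[0, 0, 0], [0, 0, 0], -1],
    [[0, 0, 0], [0, 0, 0], -1],
    [[0, 0, 0], [0, 0, 0], -1],
    [[0, 0, 0], [0, 0, 0], -1],
    [[0, 0, 0], [0, 0, 0], -1],
    [[0, 0, 0], [0, 0, 0], -1],
    [[0, 0, 0], [0, 0, 0], -1],
    [[0, 0, 0], [0, 0, 0], -1]
  ]
}}

```text
time_s: 24.15
ee_pos: [0.483, 0.226, 0.0585]
eef_rot: [3.141, 0.0, -3.067]
force: [0.4, 4.7, 0.5]
grip_width: 0.0239
grip_force: 15.0
```

>>> {"method": "send_rows", "body": {
  "motion": [
    [[-0.04, 0, 0], [0, 0, 0], -1],
    [[-0.04, 0, 0], [0, 0, 0], -1],
    [[-0.04, 0, 0], [0, 0, 0], -1],
    [[-0.04, 0, 0], [0, 0, 0], -1],
    [[-0.04, 0, 0], [0, 0, 0], -1],
    [[-0.04, 0, 0], [0, 0, 0], -1],
    [[-0.04, 0, 0], [0, 0, 0], -1],
    [[-0.04, 0, 0], [0, 0, 0], -1],
    [[-0.04, 0, 0], [0, 0, 0], -1],
    [[-0.04, 0, 0], [0, 0, 0], -1]
  ]
}}

```text
time_s: 25.15
ee_pos: [0.4946, 0.2268, 0.0585]
eef_rot: [3.141, -0.001, -3.067]
force: [-4.9, 4.8, 2.2]
grip_width: 0.0238
grip_force: 15.0
```

>>> {"method": "send_rows", "body": {
  "motion": [
    [[-0.02, 0, 0], [0, 0, 0], -1],
    [[-0.02, 0, 0], [0, 0, 0], -1],
    [[-0.02, 0, 0], [0, 0, 0], -1],
    [[0, 0, 0], [0, 0, 0], -1]
  ]
}}

```text
time_s: 25.55
ee_pos: [0.4964, 0.2269, 0.0585]
eef_rot: [3.141, -0.001, -3.067]
force: [-4.8, 4.0, 2.6]
grip_width: 0.0239
grip_force: 15.0
```

>>> {"method": "send_rows", "body": {
  "motion": [
    [[-0.015, 0, 0], [0, 0, 0], -1],
    [[-0.015, 0, 0], [0, 0, 0], -1],
    [[-0.015, 0, 0], [0, 0, 0], -1],
    [[0, 0, 0], [0, 0, 0], -1]
  ]
}}

```text
time_s: 25.95
ee_pos: [0.4978, 0.227, 0.0585]
eef_rot: [3.141, -0.001, -3.067]
force: [-4.4, 4.4, 2.4]
grip_width: 0.024
grip_force: 15.0
```

>>> {"method": "send_rows", "body": {
  "motion": [
    [[-0.015, 0, 0], [0, 0, 0], -1],
    [[-0.015, 0, 0], [0, 0, 0], -1],
    [[0, 0, 0], [0, 0, 0], -1]
  ]
}}

```text
time_s: 26.25
ee_pos: [0.4987, 0.2271, 0.0584]
eef_rot: [3.141, -0.001, -3.067]
force: [-3.6, 4.2, 1.7]
grip_width: 0.0236
grip_force: 15.0
```

>>> {"method": "send_rows", "body": {
  "motion": [
    [[-0.015, 0, 0], [0, 0, 0], -1],
    [[-0.015, 0, 0], [0, 0, 0], -1],
    [[0, 0, 0], [0, 0, 0], -1]
  ]
}}

```text
time_s: 26.55
ee_pos: [0.499, 0.2271, 0.0584]
eef_rot: [3.142, -0.002, -3.067]
force: [-9.0, 4.3, 5.8]
grip_width: 0.0239
grip_force: 15.0
```

>>> {"method": "send_rows", "body": {
  "motion": [
    [[-0.01, 0, 0], [0, 0, 0], -1],
    [[0, 0, 0], [0, 0, 0], -1],
    [[0, 0, 0], [0, 0, 0], -1]
  ]
}}

```text
time_s: 26.85
ee_pos: [0.499, 0.2271, 0.0585]
eef_rot: [-3.142, -0.003, -3.067]
force: [-11.2, 3.0, 7.1]
grip_width: 0.0243
grip_force: 15.0
```

Firmly stopped. I release, rise and check the fit.

>>> {"method": "send_rows", "body": {
  "motion": [
    [[0, 0, 0], [0, 0, 0], 1],
    [[0, 0, 0], [0, 0, 0], 1],
    [[0, 0, 0], [0, 0, 0], 1],
    [[0, 0, 0], [0, 0, 0], 1],
    [[0, 0, -0.5], [0, 0, 0], 1],
    [[0, 0, -0.9], [0, 0, 0], 1],
    [[0, 0, -0.9], [0, 0, 0], 1],
    [[0, 0, -0.9], [0, 0, 0], 1],
    [[0, 0, -0.5], [0, 0, 0], 1],
    [[0, 0, 0], [0, 0, 0], 1],
    [[0, 0, 0], [0, 0, 0], 1]
  ]
}}

```text
time_s: 27.95
ee_pos: [0.5001, 0.2268, 0.1688]
eef_rot: [-3.141, -0.0, -3.067]
force: [-0.3, -0.5, -0.6]
grip_width: 0.0938
grip_force: 0.0
```

Run:
```python
from h import *
c=shot('wrist','wrist6.png');W=world(c);z=W[...,2]
a=shot('top','top6.png');T=world(a);k=np.zeros(T.shape[:2],bool);k[190:255,350:435]=1;k&=(T[...,2]>.036)&(T[...,2]<.056)
print('rack',k.sum())
yaw=np.radians(4.2);o=np.array([.535,.229]);A=np.array([[np.cos(yaw),np.sin(yaw)],[-np.sin(yaw),np.cos(yaw)]])
q=(W[...,:2]-o)@A.T*1000
ok=np.isfinite(z)&(abs(q[...,1])<30)
for l,k in(('tab',ok&(z>.076)&(z<.09)&(q[...,0]<-20)&(q[...,0]>-70)),('top',ok&(z>.04)&(z<.056)&(q[...,0]<75)&(q[...,0]>-75))):
    print(l,k.sum(),np.percentile(q[k],[1,99],axis=0).round(1).tolist(),np.percentile(z[k],[5,50,95]).round(4)) if k.any() else 0
o=get_obs();print(o['time_s'],o['ee_pos'],o['force'])
w=c['pixels'][:,:,::-1][60:330,160:420]; t=a['pixels'][:,:,::-1][180:270,345:445]
cv2.imwrite('pics/end.png',np.hstack([cv2.resize(w,(400,400)),cv2.resize(t,(400,400))]))
```

```text
rack 1098
tab 397 [[-41.9, -10.7], [-29.8, 12.4]] [0.0786 0.0815 0.0828]
top 4194 [[-46.8, -24.7], [62.1, 25.1]] [0.0468 0.0486 0.0506]
28.05 [0.4998429  0.22671353 0.16815851] [ 0.13156865 -0.09181551  0.66418194]
```

View pics/end.png

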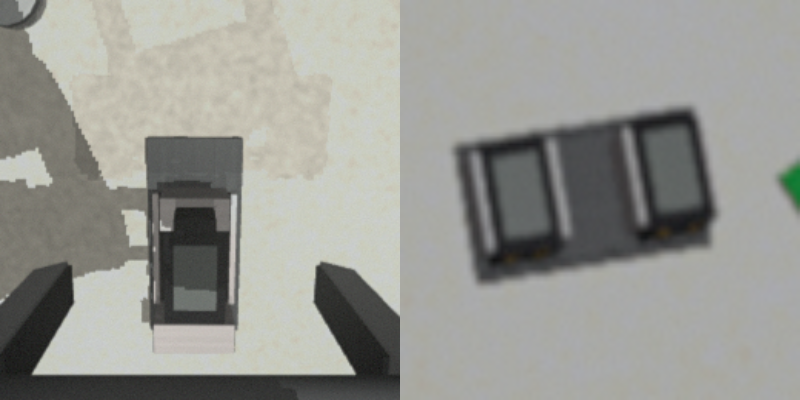

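The pack is closed between jaw and fixed end, at (195,275) in the left half. The two light packs stand in the outer cells of the rack, in the right half.

```bash
python3 -c "
from station import *
print(hand_in())"
```

```text
the job is handed in; nothing more can be done
None
```

The job is handed in, with no verdict shown: the heavy pack was the middle one (about 2.9 N, against 1.0 N for the other one I lifted; I did not lift the third), and it now sits clamped in the cradle after its stop on the mat, with the other two packs standing in the rack.

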